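# Top up the spring-loaded dish magazine

### The job

Top up the dish magazine for the microscope's loader: one dish is already in it, and the two loose dishes of the same size lie on the dark mat. Load both of them on top of it, lid up, pressing each one straight down against the spring follower until both spring catches have snapped out over its lid. Leave the small dish and the other things on the bench where they are.

Things in the scene. Friction and masses are not known exactly. Their poses are not given: they have to be found in the camera images.
- magazine: Open upright dish magazine, fixed on the bench. Origin: centre of the underside of its base plate (150 x 120 x 12 mm); z up along the stack. Uprights at x = +-40 mm carry one spring catch each; 128 mm long in x over the catches' knobs. The +-y sides are open from top to base for fingers. Four 8 mm guide rods at x = +-27.3, y = +-17.1 mm, 142 mm high, top 10 mm tapered; dishes have 1.2 mm play all round.
- magazine_mouth (a point): On the axis of the stack, 120 mm above the bench, level with the catches' undersides, where the uppermost loaded lid lies; magazine's axes. A dish set between the rods rests on the catches' bevels, underside about 130 mm up. Pressed on mid-lid (5 to 14 N) it drives the stack down; once its lid is below the catches they snap out over it and the follower lifts it against them.
- follower (a joint): Spring follower plate under the stack, m: 0 with one dish loaded, as at the start, 0.028 with three, 0.045 at its lower stop. The spring pushes up with 4 N at 0 and 1 N more for each 10 mm.
- catch_left (a joint): Spring catch (latch bolt) on the magazine's +x side, m: 0 = fully out, its nose reaching 4.5 mm over the dish's edge; grows as it is pushed outward (0.0045 beside a dish, at most 0.0085). Nose 12 mm wide, 13.5 mm high, flat below, bevelled above; its tip stands 22.5 mm from the axis.
- catch_right (a joint): The same catch on the magazine's -x side, m: 0 = fully out.
- dish_in_center (a point): Centre of the dish that is in the magazine at the start: milky-white round plastic dish with a tight snap lid, 54 mm in diameter, 14 mm high over all, about 25 g. z points up through its lid.
- dish_a_center (a point): Centre, half-way up, of one of the two dishes to load: same dish (54 mm in diameter, 14 mm high, about 25 g), lying lid up on the dark mat, so 10 mm above the bench. z points up through its lid. Flat underside; it can be gripped across its diameter.
- dish_b_center (a point): Centre of the other dish to load, same as dish_a.
- small_dish_center (a point): Centre, half-way up, of a smaller dish of the same make, 35 mm in diameter, 10 mm high, on the mat. To be left where it is.
- mat: Dark rubber mat, 200 (x) x 260 (y) x 3 mm, fixed on the bench; origin at the centre of its underside. The dishes lie on it.
- flask: Clear flat culture flask with an orange screw cap, lying flat beyond the work, 80 x 170 x 36 mm; origin at the underside, about its middle; the neck points to its +y. To be left alone.
- tube_rack: Yellow rack of small tubes, 80 (x) x 200 (y) x 51 mm, fixed on the bench beyond the work; origin at the centre of its underside.
- wash_bottle: White wash bottle, 64 mm in diameter, about 200 mm high with its bent spout, standing to the robot's right; origin at the centre of its underside. To be left alone.
Things that resemble listed ones, but are neither listed nor needed, are in the scene too. Leave any brown look-alike of the part that bears dish_a_center alone.

How it is judged:
By the outcome, as a careful person would: the job done as asked, in the order asked, and still so for the second after the job is handed in, with the robot touching nothing.
It also fails if it takes over 58 s, if anything falls off the work surface, if the arm or the gripper's body presses on something with over 40 N, if the wrist force passes 120 N, or if a joint passes its speed limit or range.

### The arm

A 6-joint arm with a two-finger parallel gripper is mounted at the origin on the work surface. World frame = base frame: x ahead of the robot, y to its left, z up, the work surface at z = 0. Lengths are in m, angles in rad, forces in N, time in s.
With the tool pointing down it reaches from about 0.4 to 0.825 m from the base axis. Payload 7 kg.
Tool frame: the origin (TCP) lies on the centre line of the jaws, within the pads' length; the fingertips stand 25 mm ahead of it and the grasp point (between the pads) lies 6 mm ahead of it; z points along the fingers, y is the direction in which the jaws open and shut (so a half turn about z gives the same grasp; the last joint's range is limited). The gripper opens to 88 mm and grips with 3 to 60 N. Pads are 19 mm wide; open, the fingers measure 130 mm over their backs; the gripper's body (78 mm by 193 mm) begins 47 mm behind the grasp point.
Start: joints at [-0.868, 0.359, 0.012, 0, -1.224, -0.288], TCP at [0.272, -0.618, 0.252] pointing down, gripper open.
Joint ranges: [-3.07, 3.07], [-1.43, 2.12], [-1.02, 1.25], [-3.03, 1.67], [-3.05, -0], [-3.03, 3.03]. Speed limits (rad/s): [2.39, 2.39, 3.01, 3.14, 3.14, 3.14].

### API

Orientations are given as [roll, pitch, yaw] about the fixed x, y, z axes, in that order (R = Rz(yaw) Ry(pitch) Rx(roll)).
In Python, from station import * gives the robot as it stands. The module is installed in compiled form; this text tells all that it offers.
- The arm moves only by the tool step_arm, never from a script. Its argument "commands" is text: rows parted by semicolons, each of 6 numbers parted by spaces: the shift along the tool's x, y, z in mm, then the turn, a rotation vector about the tool's x, y, z in rad. A call has 1 to 8 rows; each row shifts and turns the commanded pose from where the row before left it, along the tool's axes as they then stand; what a row does not reach is not made up. A row lasts 1/8 s, in which the tool goes at most 62.5 mm and 10.7 degrees, less where a joint would pass 70% of its speed; a pose out of reach is approached as far as the arm can. A call is refused whole if a number of a shift passes 62.5 or a number of a turn 0.188, either way. A call with a gripper value outside its range is refused whole. "jaw" is the finger opening in mm, from 0 to 87.6, set as the call begins (left out, the last holds). The fingers move at their own pace and stop on an object; "grip_force" is the grip in N (left out, the last holds). Time passes only in rows, so rows that do not move let the fingers close. It gives the time, the measured TCP pose, the force and the opening at its end, in the units of the state.
- get_state(): the state, without advancing time (a new reading comes with each control period).
- grab_frame(name): name is "side" or "top"; returns a dict with "frame" (384x512x3 uint8, red, green, blue), "fovy" (degrees; the focal length in pixels is half the picture's height over the tangent of half this angle, whatever the lens; pixels are square), "cx", "cy" (the principal point, pixels), "rvec" (rotation vector, rad) and "tvec" (3), from world to camera coordinates, as OpenCV has them. Camera axes: x right, y down, z forward; pixel columns grow to the right and rows downward; lengths in m; the calibration is good to about 2 mm. A picture is of the moment at which its call begins. There is no depth.
- job_done(): hands the job in, once; it reports no verdict.
Trained networks look in a picture, given as the dict that the camera call returned (one of the last four; its "shot" number tells which), for a name from the list of things; names that differ only in an ending like _2 or _b are one class to them, and where a whole thing is asked for, a point or a joint stands for the part that bears it (a point fixed in the world has none). Each returns a list of dicts, best first, with "conf" (0 to 1); they miss things now and then, are a little off and sometimes report something else, mostly with a low value. They report only what shows in the picture. A call takes as long as a camera call. They do not tell look-alikes from the thing itself.
- recognise(picture, name): "pixel" ([column, row] in pixels, amid what is visible of it).
The state is a dict: "t": time; "q": joint angles; "qd": joint speeds; "joint_efforts": joint torques, N m; "eef_pos": TCP position; "ee_rot": TCP orientation; "force": force on the tool from outside, world axes, zero at the start; "moment": the same for the moment, N m; "width": finger opening in m.
Only numpy, scipy, OpenCV 4.12 (cv2) and the standard library are available. Lean on these libraries where they do the work, as an engineer would, in place of code of your own. Each camera call takes 0.05 s, during which the arm holds its last target.

## Working session

There is one attempt and no reset: what is moved stays moved. The work goes in short steps, Python scripts to look and compute and a tool call to move; the robot and the scene stay as the last step left them, time stands still between calls to the robot, and variables do not carry over. Pictures are saved under pics/ and viewed, and the job is handed in when it is done.

Besides the shell and the picture viewer there is one more tool, called as name(argument=value, ...), one argument or row to a line, values as JSON. step_arm: Moves the arm, as the interface text tells. Its arguments: {"type":"object","properties":{"commands":{"type":"string"},"jaw":{"type":"number"},"grip_force":{"type":"number"}},"required":["commands"]}

```bash
mkdir -p pics; cat > h.py <<'E'
from station import *
import numpy as np, cv2
def cam(d):
    H=d["frame"].shape[0]; f=H/2/np.tan(np.radians(d["fovy"])/2)
    K=np.array([[f,0,d["cx"]],[0,f,d["cy"]],[0,0,1.]])
    R=cv2.Rodrigues(np.array(d["rvec"],float))[0]; t=np.array(d["tvec"],float).reshape(3)
    return K,R,t
def onz(d,px,z):
    K,R,t=cam(d); r=R.T@np.linalg.inv(K)@np.array([px[0],px[1],1.]); c=-R.T@t
    return c+r*(z-c[2])/r[2]
def proj(d,P):
    K,R,t=cam(d); p=K@(R@np.array(P,float)+t); return p[:2]/p[2]
def save(d,n,crop=None,s=1):
    im=d["frame"][:,:,::-1]
    if crop: x0,y0,x1,y1=crop; im=im[y0:y1,x0:x1]
    if s!=1: im=cv2.resize(im,None,fx=s,fy=s,interpolation=cv2.INTER_CUBIC)
    cv2.imwrite("pics/"+n,im)
E
python3 - <<'E'
from h import *
for n in ("top","side"):
    d=grab_frame(n); save(d,n+"0.png",s=1.5)
    K,R,t=cam(d); print(n,(-R.T@t).round(3),{k:v for k,v in d.items() if k!="frame"})
    for nm in ("dish_a_center","small_dish_center","magazine","dish_in_center","mat","catch_left"):
        print(nm,[(np.round(r["pixel"],1).tolist(),round(r["conf"],2),onz(d,r["pixel"],.017).round(3).tolist()) for r in recognise(d,nm)])
print(get_state())
E
```

```text
top [ 0.353 -0.014  1.077] {'fovy': 51.710479429117186, 'cx': 251.6787234797604, 'cy': 187.58478390332968, 'rvec': array([ 1.92559259, -2.28111648,  0.24991534]), 'tvec': array([0.04921994, 0.57889053, 0.97321985]), 'shot': 1}
dish_a_center [([129.6, 170.6], 0.86, [0.694, 0.275, 0.017]), ([180.0, 208.0], 0.8, [0.566, 0.151, 0.017]), ([106.0, 241.8], 0.68, [0.509, 0.357, 0.017]), ([101.5, 193.9], 0.56, [0.641, 0.358, 0.017]), ([411.5, 252.6], 0.34, [0.345, -0.437, 0.017])]
small_dish_center [([204.4, 238.9], 0.65, [0.472, 0.097, 0.017])]
magazine [([318.0, 210.1], 0.81, [0.498, -0.217, 0.017])]
dish_in_center [([322.9, 200.0], 0.91, [0.523, -0.235, 0.017])]
mat []
catch_left []
side [ 0.396 -1.057  1.361] {'fovy': 43.409710941520274, 'cx': 264.575891179563, 'cy': 185.74678311264518, 'rvec': array([ 2.45880993, -0.14540699,  0.07202041]), 'tvec': array([-0.54302254,  0.07305004,  1.68092285]), 'shot': 2}
dish_a_center [([296.1, 136.1], 0.69, [0.703, 0.253, 0.017]), ([264.7, 156.2], 0.67, [0.567, 0.161, 0.017]), ([318.0, 165.9], 0.64, [0.758, 0.091, 0.017])]
small_dish_center []
magazin
[... 333 characters left out ...]
], 0.44, [0.548, -0.129, 0.017])]
{'t': 0.7, 'q': array([-8.67894548e-01,  3.58570996e-01,  1.19151219e-02, -2.27295888e-06,
       -1.22409749e+00, -2.88057075e-01]), 'qd': array([-4.44299817e-04,  8.66092978e-04, -1.55229909e-03,  5.48856994e-04,
        1.87896920e-03, -1.98750264e-05]), 'joint_efforts': array([ 1.60518772e-03, -5.82162988e+01,  2.93247950e+01,  7.00123429e+00,
        1.24833020e-02, -3.34379479e-05]), 'eef_pos': array([ 0.27200997, -0.61774961,  0.2515862 ]), 'ee_rot': array([-3.14155207e+00,  1.42551448e-05, -2.72674872e+00]), 'force': array([ 0.22408892, -0.66556501, -0.16712808]), 'moment': array([ 0.03983755, -0.03930742, -0.02932518]), 'width': 0.08761663699185752}
```

View images.

View pics/top0.png

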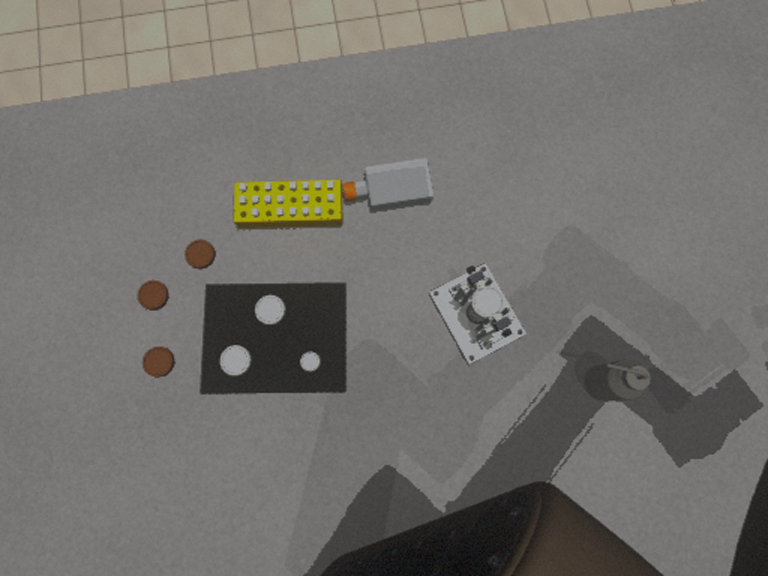

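View pics/side0.png

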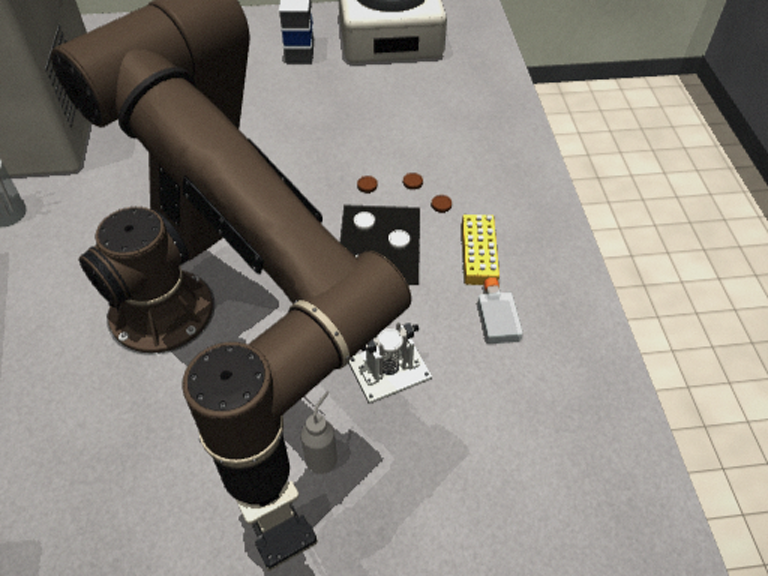

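```bash
python3 - <<'E'
from h import *
d=grab_frame("top"); np.save("top.npy",d,allow_pickle=True)
save(d,"topmag.png",(275,165,365,255),s=8 and 6.6); save(d,"topmat.png",(125,180,240,270),s=6.5)
g=d["frame"].astype(int); w=((g.min(2)>110)).astype(np.uint8); w[:185]=0;w[265:]=0;w[:,:133]=0;w[:,232:]=0
n,l,st,ce=cv2.connectedComponentsWithStats(w)
for i in range(1,n):
    if st[i,4]>30: print(st[i],ce[i].round(2),[onz(d,ce[i],z).round(4).tolist() for z in (.015,)])
m=(g.max(2)<60).astype(np.uint8)
d2=grab_frame("side"); np.save("side.npy",d2,allow_pickle=True)
save(d2,"sidemag.png",(215,200,305,275),s=8); save(d2,"sidemat.png",(215,130,295,195),s=8)
E
```

```text
[133 185  99  65 501] [168.68 193.2 ] [[0.6127, 0.1766, 0.015]]
[170 197  20  19 294] [179.37 205.94] [[0.5726, 0.1522, 0.015]]
[147 230  20  20 313] [156.28 239.7 ] [[0.4922, 0.2248, 0.015]]
[200 234  13  13 127] [206.24 240.49] [[0.4677, 0.0934, 0.015]]
[133 262  88   3 218] [180.18 263.2 ] [[0.4203, 0.1697, 0.015]]
```

View pics/topmag.png

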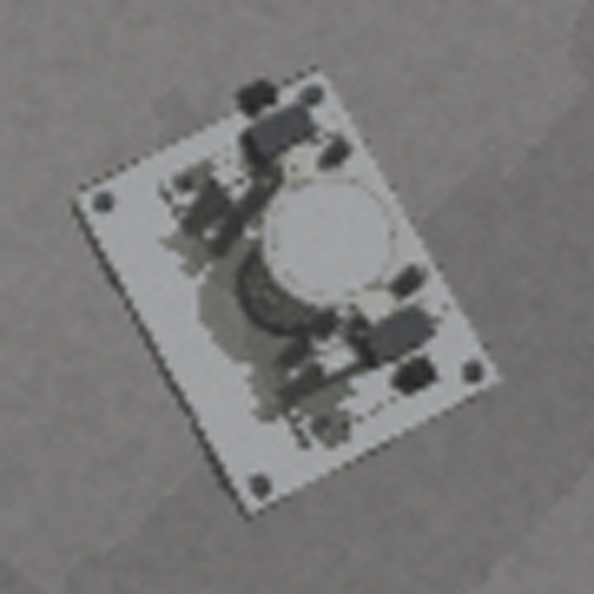

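View pics/topmat.png

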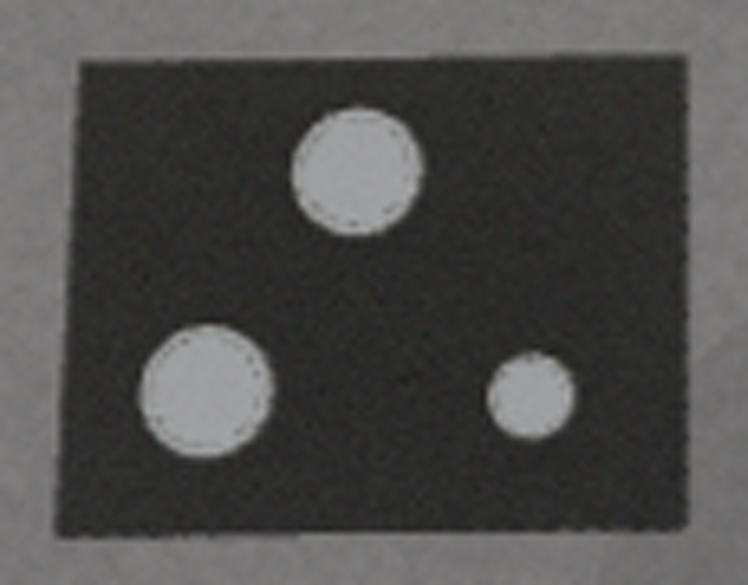

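View pics/sidemag.png

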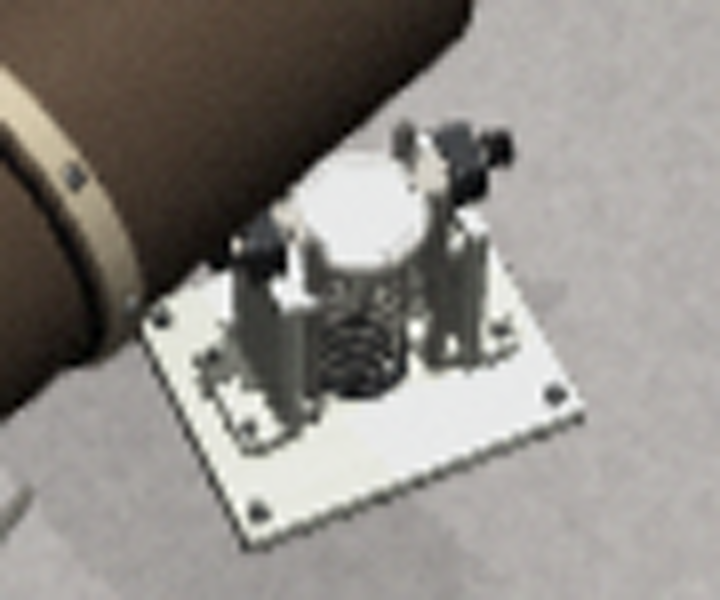

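```bash
cat > fit.py <<'E'
from h import *
from scipy.optimize import least_squares
d=np.load("top.npy",allow_pickle=True).item(); s=np.load("side.npy",allow_pickle=True).item()
def u(p,o,f): return [(p[0]+.5)/f-.5+o[0],(p[1]+.5)/f-.5+o[1]]
T=lambda p:u(p,(275,165),6.6); S=lambda p:u(p,(215,200),8)
obs=[(d,T((78,203)),0),(d,T((320,70)),1),(d,T((498,378)),2),(d,T((250,515)),3)]
L=[(d,T((330,240)))]
# x along B->C
loc={0:(-.075,-.06,.012),1:(-.075,.06,.012),2:(.075,.06,.012),3:(.075,-.06,.012)}
def W(p,l):
    c,sn=np.cos(p[2]),np.sin(p[2]); return [p[0]+c*l[0]-sn*l[1],p[1]+sn*l[0]+c*l[1],l[2]]
for name,obs2 in (("top",obs),("top+lid",obs+[(d,T((330,240)),(0,0,.12))]),("side",[(s,S((245,541)),None)])):
    if name=="side": continue
    def r(p): return np.concatenate([proj(dd,W(p,loc[k] if isinstance(k,int) else k))-px for dd,px,k in obs2])
    w=[onz(dd,px,.012) for dd,px,k in obs]; c0=np.mean(w,0); v=w[2]-w[1]
    q=least_squares(r,[c0[0],c0[1],np.arctan2(v[1],v[0])]); print(name,q.x.round(4),q.fun.round(2))
p=q.x
print("lid from top",onz(d,T((330,240)),.12))
w=[onz(dd,px,.012) for dd,px,k in obs]; print(np.round(w,4))
for l in ((0,0,.12),(.0605,0,.126),(-.0605,0,.126)): print(l,(proj(d,W(p,l))-[275,165])*6.6,(proj(s,W(p,l))-[215,200])*8)
for k in range(4): print((proj(s,W(p,loc[k]))-[215,200])*8)
print("lid side",onz(s,S((362,210)),.12))
for c in [(179.4,205.9),(156.3,239.7)]:
    P=onz(d,c,.017); print(P,proj(s,P))
E
python3 fit.py; python3 - <<'E'
from h import *
d=np.load("side.npy",allow_pickle=True).item()
g=d["frame"].astype(int); w=((g.min(2)>150)).astype(np.uint8)
n,l,st,ce=cv2.connectedComponentsWithStats(w[135:190,225:282])
for i in range(1,n):
    if st[i,4]>20: print(st[i],ce[i]+[225,135],onz(d,ce[i]+[225,135],.016).round(4))
E
```

```text
top [ 0.5033 -0.2183 -2.8222] [-1.16 -0.71  0.04 -0.44  1.06  0.42  0.04  0.63]
top+lid [ 0.5033 -0.2182 -2.8222] [-1.23 -0.7  -0.03 -0.43  1.    0.42 -0.03  0.64  0.24 -0.02]
lid from top [ 0.5033199 -0.2175637  0.12     ]
[[ 0.5532 -0.1406  0.012 ]
 [ 0.5921 -0.2514  0.012 ]
 [ 0.4525 -0.2963  0.012 ]
 [ 0.4149 -0.1852  0.012 ]]
(0, 0, 0.12) [328.78965421 237.04409642] [357.96044639 202.50887715]
(0.0605, 0, 0.126) [415.27851106 377.76054775] [214.62725946 248.68286396]
(-0.0605, 0, 0.126) [250.04059245  93.7426746 ] [498.29582099 140.03969241]
[456.67828394 178.28290342]
[585.80654631 399.63181231]
[248.27057732 536.9682048 ]
[130.05279041 303.96578409]
lid side [ 0.50326815 -0.22003419  0.12      ]
[0.57229715 0.15181262 0.017     ] [266.28595977 157.95730915]
[0.49191441 0.2242487  0.017     ] [243.14197458 145.74632891]
[  0   0  57  55 274] [259.31751825 148.42335766] [0.5521 0.2044 0.016 ]
[ 11   6  14  11 116] [242.38793103 146.        ] [0.489  0.2242 0.016 ]
[ 34  18  14  11 120] [265.575      158.28333333] [0.5696 0.1514 0.016 ]
```

View pics/sidemat.png

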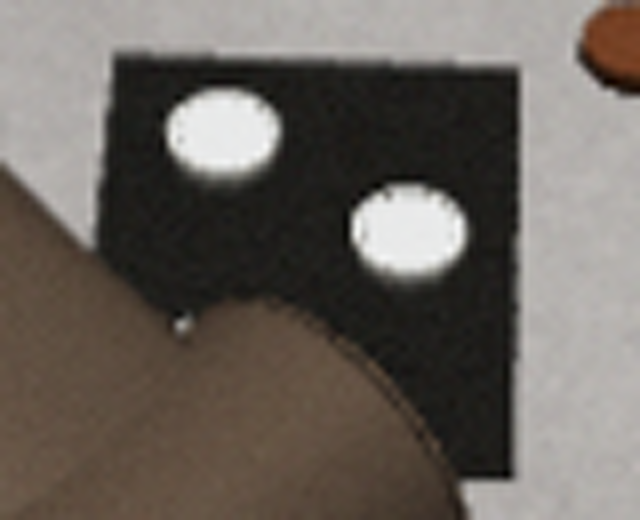

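step_arm(
  commands="0 0 -40 0 0 0.05; 0 0 -30 0 0 0.045; -30 36 0 0 0 0; -33 40 0 0 0 0; -33 40 0 0 0 0; -33 40 0 0 0 0; -33 40 0 0 0 0; -33 40 0 0 0 0",
  jaw=87.6,
)

```text
t: 1.8
eef_pos: [0.3832, -0.3309, 0.3218]
ee_rot: [-3.141, 0.001, -2.822]
force: [0.4, -0.4, 0.2]
width: 0.0877
```

step_arm(
  commands="-33 40 0 0 0 0; -33 40 0 0 0 0; -33 40 0 0 0 0; -33 40 0 0 0 0; -33 40 0 0 0 0; -33 40 30 0 0 0; -33 40 30 0 0 0; 0 0 30 0 0 0",
)

```text
t: 2.8
eef_pos: [0.5152, 0.0089, 0.2306]
ee_rot: [3.142, 0.001, -2.818]
force: [0.2, -0.0, -0.9]
width: 0.0876
```

```bash
cat >> h.py <<'E'
def go(x,y,z,yaw=-2.822):
    s=get_state(); p=s["eef_pos"]; a=s["ee_rot"]; y0=a[2]
    d=np.array([x,y,z])-p; c,sn=np.cos(y0),np.sin(y0)
    print("t",s["t"],"pos",p.round(4),"rot",np.round(a,3),"F",s["force"].round(1),"w",round(s["width"],4))
    print("tool shift mm",round((d[0]*c+d[1]*sn)*1e3,1),round((d[0]*sn-d[1]*c)*1e3,1),round(-d[2]*1e3,1),"turn z",round(y0-yaw,3))
E
python3 -c "
from h import *
go(.571,.152,.03)
for n in ('top','side'):
    d=grab_frame(n); save(d,n+'1.png',s=1.5)
"
```

```text
t 2.8 pos [0.5152 0.0089 0.2306] rot [ 3.142e+00  1.000e-03 -2.818e+00] F [ 0.2 -0.  -0.9] w 0.0876
tool shift mm -98.4 118.0 200.6 turn z 0.004
```

step_arm(
  commands="-33 39 30 0 0 0; -33 39 30 0 0 0.004; -32 40 30 0 0 0; 0 0 30 0 0 0; 0 0 20 0 0 0; 0 0 0 0 0 0",
)

```text
t: 3.65
eef_pos: [0.5702, 0.1481, 0.0914]
ee_rot: [-3.141, -0.002, -2.826]
force: [-0.3, -0.3, 0.1]
width: 0.0877
```

```bash
python3 -c "
from h import *
go(.571,.152,.03)
d=grab_frame('top'); save(d,'top2.png',(110,140,250,260),s=5.5)
d=grab_frame('side'); save(d,'side2.png',(210,80,330,190),s=5.4)
"
```

```text
t 3.65 pos [0.5702 0.1481 0.0914] rot [-3.141e+00 -2.000e-03 -2.826e+00] F [-0.3 -0.3  0.1] w 0.0877
tool shift mm -2.0 3.4 61.4 turn z -0.004
```

View pics/top2.png

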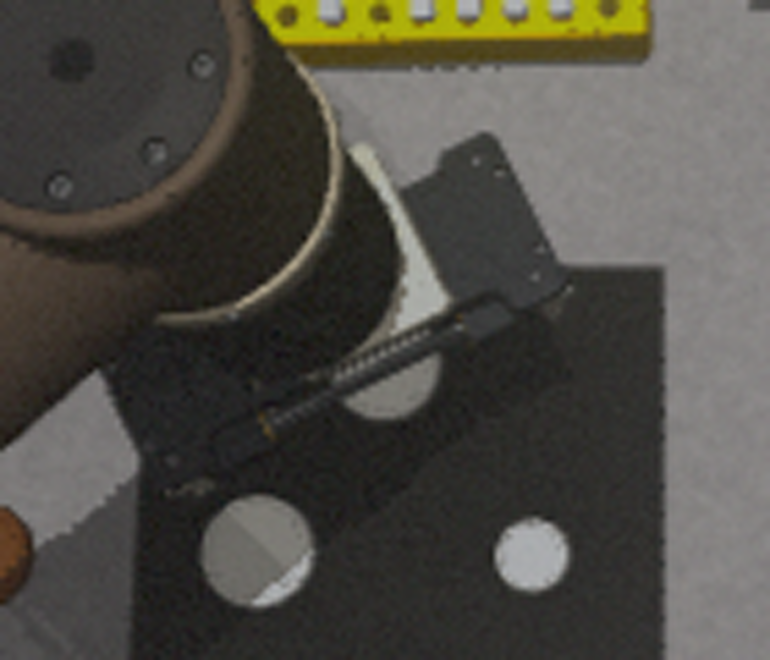

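View pics/side2.png

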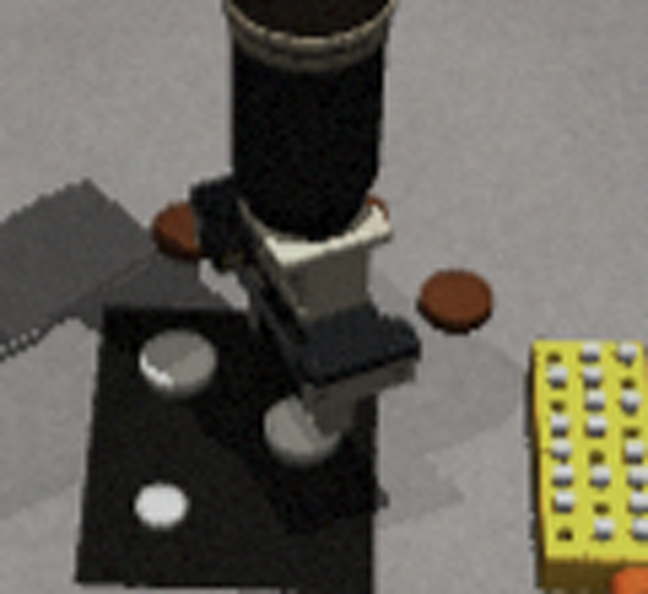

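step_arm(
  commands="-2 3.4 0 0 0 -0.004; 0 0 20 0 0 0; 0 0 20 0 0 0; 0 0 10 0 0 0; 0 0 8 0 0 0; 0 0 2.5 0 0 0; 0 0 0 0 0 0",
)

```text
t: 4.62
eef_pos: [0.5714, 0.1527, 0.0314]
ee_rot: [3.142, 0.0, -2.822]
force: [-1.1, 0.6, 0.3]
width: 0.0875
```

```bash
python3 -c "
from h import *
go(.571,.152,.0297)
d=grab_frame('side'); save(d,'side3.png',(210,80,330,190),s=5.4)
"
```

```text
t 4.625 pos [0.5714 0.1527 0.0314] rot [ 3.142  0.    -2.822] F [-1.1  0.6  0.3] w 0.0875
tool shift mm 0.6 -0.6 1.7 turn z 0.0
```

View pics/side3.png

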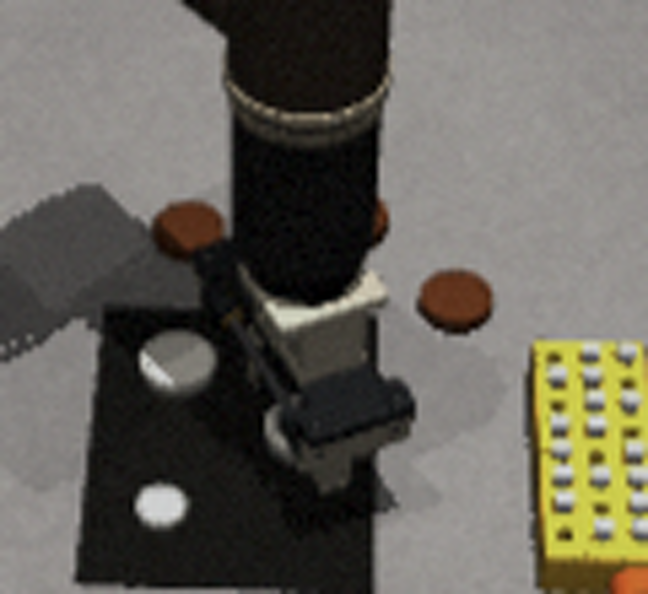

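step_arm(
  commands="0 0 1 0 0 0; 0 0 0 0 0 0; 0 0 0 0 0 0; 0 0 0 0 0 0; 0 0 0 0 0 0; 0 0 0 0 0 0",
  jaw=45,
  grip_force=12,
)

```text
t: 5.42
eef_pos: [0.5712, 0.1526, 0.0301]
ee_rot: [3.142, 0.0, -2.822]
force: [-1.2, -0.1, 1.5]
width: 0.0537
```

step_arm(
  commands="0 0 -15 0 0 0; 0 0 -40 0 0 0; 0 0 -50 0 0 0; 0 0 -50 0 0 0; 15 -30 -35 0 0 0; 24 -40 0 0 0 0; 24 -44 0 0 0 0; 24 -44 0 0 0 0",
)

```text
t: 6.42
eef_pos: [0.5377, -0.0261, 0.2215]
ee_rot: [-3.141, 0.002, -2.821]
force: [1.0, -0.8, 0.0]
width: 0.0535
```

step_arm(
  commands="24 -44 0 0 0 0; 24 -44 0 0 0 0; 24 -44 0 0 0 0; 20 -40 0 0 0 0; 0 0 0 0 0 0; 0 0 0 0 0 0",
)

```text
t: 7.18
eef_pos: [0.5048, -0.217, 0.2207]
ee_rot: [-3.141, 0.001, -2.823]
force: [0.0, 0.8, -0.3]
width: 0.0534
```

```bash
python3 -c "
from h import *
go(.5033,-.2188,.17)
d=grab_frame('top'); save(d,'top4.png',(260,140,370,260),s=5)
d=grab_frame('side'); save(d,'side4.png',(200,140,320,280),s=4.2)
"
```

```text
t 7.175 pos [ 0.5048 -0.217   0.2207] rot [-3.141e+00  1.000e-03 -2.823e+00] F [ 0.   0.8 -0.3] w 0.0534
tool shift mm 2.0 -1.3 50.7 turn z -0.001
```

View pics/top4.png

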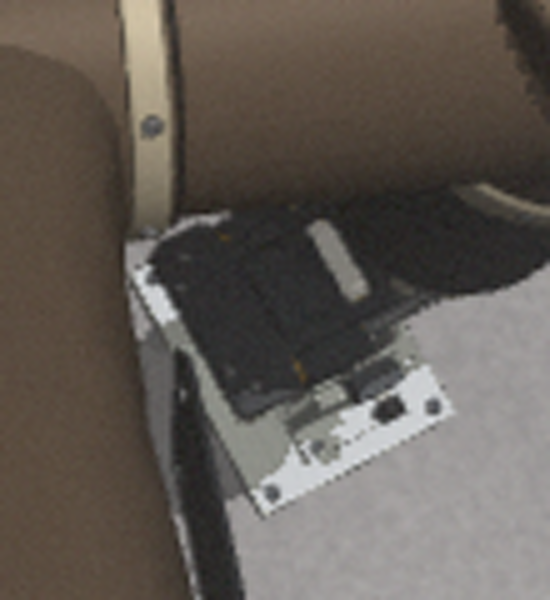

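View pics/side4.png

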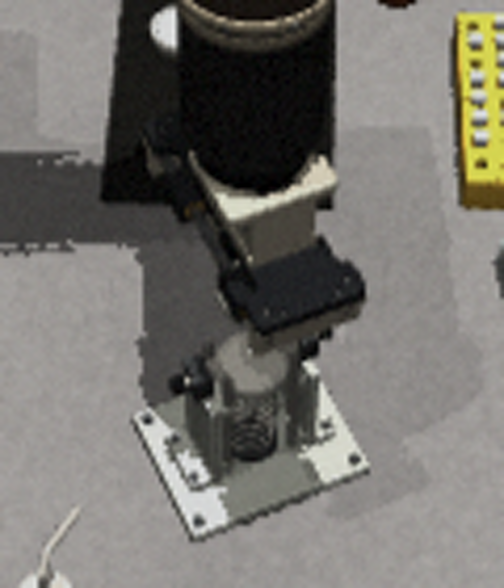

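```bash
python3 -c "
from h import *
d=grab_frame('side'); np.save('side5.npy',d,allow_pickle=True)
x,y,z=get_state()['eef_pos']
for P in ((x,y,z-.025+.012),(x,y,z-.025),(.5033,-.2188,.12)): print(((proj(d,P)-[225,190])*12).round(1),proj(d,P).round(1))
save(d,'side5.png',(225,190,295,240),s=11)
"
```

```text
[426.2 216.2] [260.5 208. ]
[425.8 244.8] [260.5 210.4]
[417.3 425.8] [259.8 225.5]
```

View pics/side5.png

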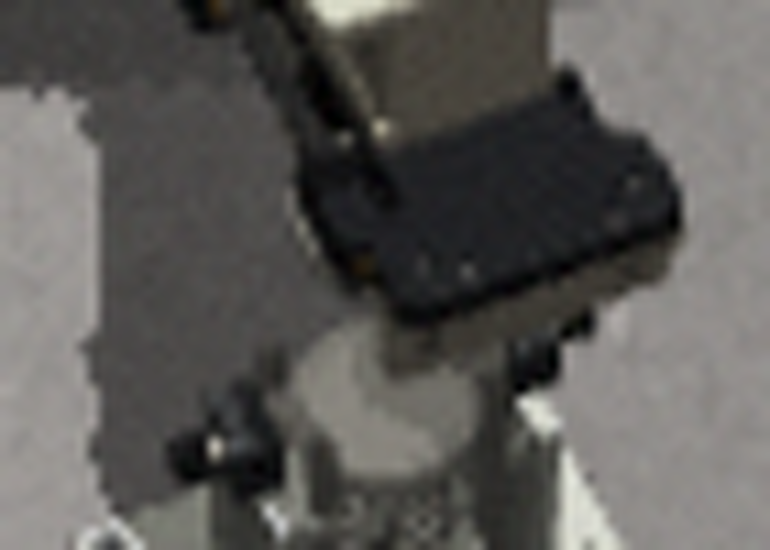

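step_arm(
  commands="1.4 -1.3 15 0 0 0; 0 0 15 0 0 0; 0 0 10 0 0 0; 0 0 3 0 0 0; 0 0 0 0 0 0; 0 0 0 0 0 0",
)

```text
t: 8.07
eef_pos: [0.5044, -0.2187, 0.1775]
ee_rot: [-3.141, 0.001, -2.822]
force: [-0.4, -1.0, -0.1]
width: 0.0537
```

```bash
python3 -c "
from h import *
go(.5035,-.2188,.16)
d=grab_frame('side'); save(d,'side6.png',(225,190,295,240),s=11)
d=grab_frame('top'); save(d,'top6.png',(275,165,365,255),s=6.6)
"
```

```text
t 8.075 pos [ 0.5044 -0.2187  0.1775] rot [-3.141e+00  1.000e-03 -2.822e+00] F [-0.4 -1.  -0.1] w 0.0537
tool shift mm 0.9 0.2 17.5 turn z 0.0
```

View pics/side6.png

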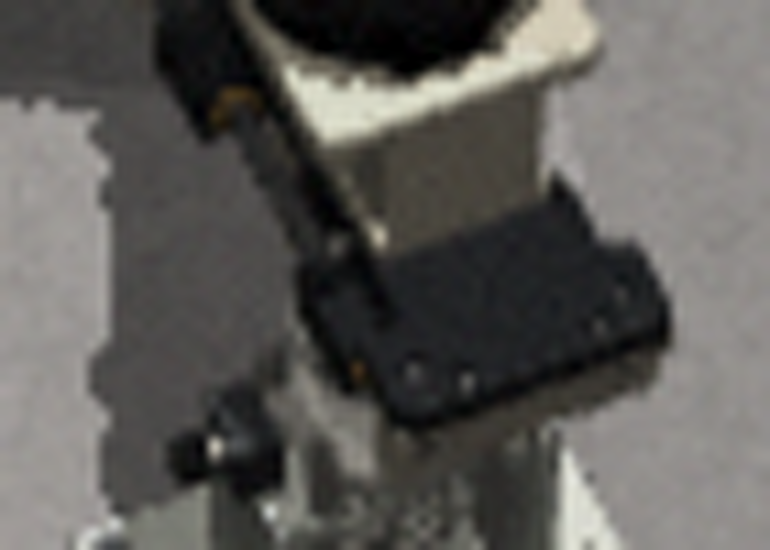

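View pics/top6.png

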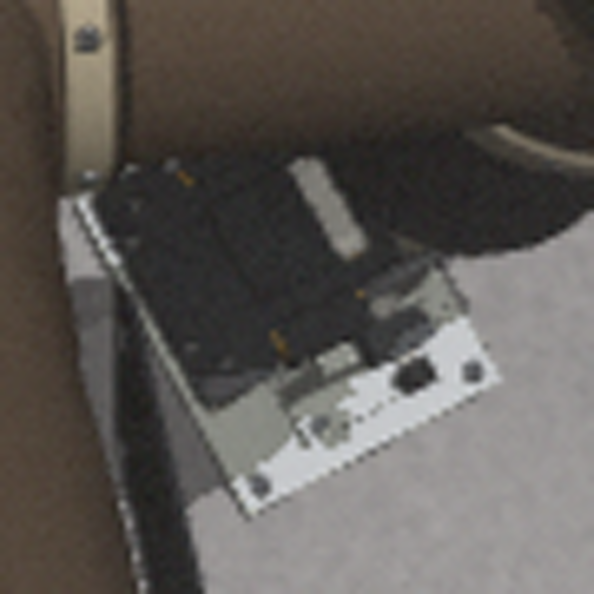

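step_arm(
  commands="0.6 0 4 0 0 0; 0 0 4 0 0 0; 0 0 2 0 0 0; 0 0 0 0 0 0",
)

```text
t: 8.68
eef_pos: [0.5034, -0.2188, 0.1668]
ee_rot: [3.141, -0.0, -2.822]
force: [0.3, 0.3, -0.9]
width: 0.0537
```

step_arm(
  commands="0 0 1 0 0 0; 0 0 1 0 0 0; 0 0 1 0 0 0; 0 0 0 0 0 0",
)

```text
t: 9.18
eef_pos: [0.5034, -0.2188, 0.164]
ee_rot: [3.142, -0.0, -2.822]
force: [-0.1, -0.6, -0.0]
width: 0.0536
```

step_arm(
  commands="0 0 1 0 0 0; 0 0 1 0 0 0; 0 0 1 0 0 0; 0 0 0 0 0 0",
)

```text
t: 9.68
eef_pos: [0.5034, -0.2188, 0.161]
ee_rot: [3.141, -0.0, -2.822]
force: [0.5, -0.1, 0.6]
width: 0.0537
```

step_arm(
  commands="0 0 1 0 0 0; 0 0 1 0 0 0; 0 0 0 0 0 0",
)

```text
t: 10.05
eef_pos: [0.5034, -0.2188, 0.159]
ee_rot: [3.142, -0.0, -2.822]
force: [-0.5, -0.2, -0.4]
width: 0.0533
```

step_arm(
  commands="0 0 1 0 0 0; 0 0 1 0 0 0; 0 0 0 0 0 0",
)

```text
t: 10.42
eef_pos: [0.5034, -0.2188, 0.157]
ee_rot: [3.142, -0.0, -2.822]
force: [-0.4, 0.6, -0.0]
width: 0.0535
```

step_arm(
  commands="0 0 0 0 0 0; 0 0 0 0 0 0; 0 0 0 0 0 0; 0 0 -10 0 0 0; 0 0 -20 0 0 0; 0 0 -40 0 0 0; 0 0 -40 0 0 0; 0 60 -40 0 0 0",
  jaw=70,
)

```text
t: 11.42
eef_pos: [0.4877, -0.1705, 0.3035]
ee_rot: [-3.141, 0.0, -2.825]
force: [1.2, 1.0, 0.3]
width: 0.07
```

step_arm(
  commands="0 60 0 0 0 0; 0 50 0 0 0 0; 0 0 0 0 0 0",
  jaw=0,
)

```text
t: 11.8
eef_pos: [0.4518, -0.0627, 0.3032]
ee_rot: [3.141, 0.003, -2.817]
force: [0.2, -0.2, 0.7]
width: 0.0458
```

```bash
python3 -c "
from h import *
go(.5034,-.2188,.18)
d=grab_frame('side'); np.save('side7.npy',d,allow_pickle=True);save(d,'side7.png',(225,190,295,240),s=11)
d=grab_frame('top'); np.save('top7.npy',d,allow_pickle=True);save(d,'top7.png',(275,165,365,255),s=6.6)
for z in (.12,.144): print(z,(proj(d,(.5034,-.2188,z))-[275,165])*6.6)
"
```

```text
t 11.8 pos [ 0.4518 -0.0627  0.3032] rot [ 3.141e+00  3.000e-03 -2.817e+00] F [ 0.2 -0.2  0.7] w 0.0458
tool shift mm 0.8 -164.4 123.2 turn z 0.005
0.12 [330.41147801 236.442137  ]
0.144 [342.08672002 224.0634002 ]
```

View pics/side7.png

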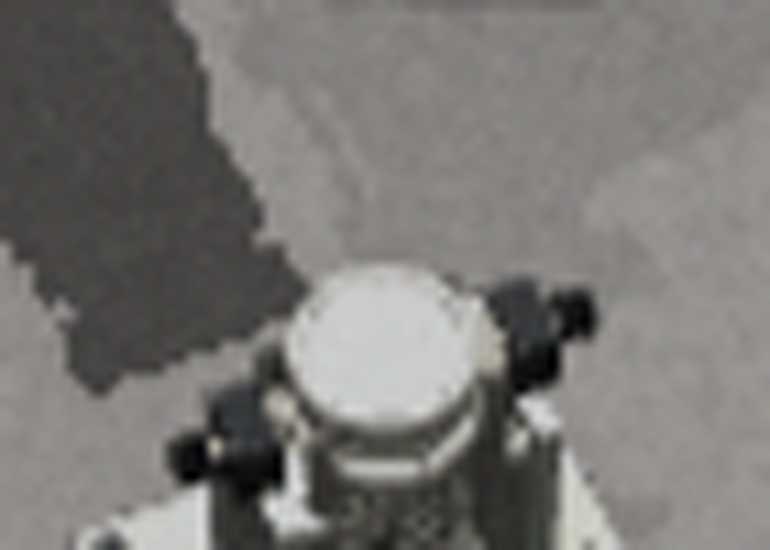

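View pics/top7.png

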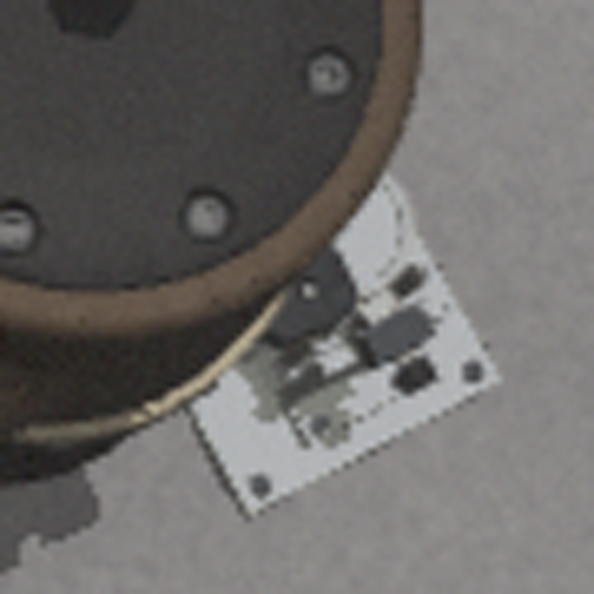

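step_arm(
  commands="0.4 -55 30 0 0 0.005; 0 -55 30 0 0 0; 0 -54 30 0 0 0; 0 0 10 0 0 0; 0 0 10 0 0 0; 0 0 0 0 0 0; 0 0 0 0 0 0",
)

```text
t: 12.78
eef_pos: [0.5036, -0.2202, 0.193]
ee_rot: [-3.141, 0.001, -2.825]
force: [-0.1, 1.1, 0.5]
width: 0.0003
```

```bash
python3 -c "
from h import *
go(.5034,-.2188,.169)
d=grab_frame('side'); save(d,'side8.png',(225,190,295,240),s=11)
"
```

```text
t 12.775 pos [ 0.5036 -0.2202  0.193 ] rot [-3.141e+00  1.000e-03 -2.825e+00] F [-0.1  1.1  0.5] w 0.0003
tool shift mm -0.3 1.3 24.0 turn z -0.003
```

View pics/side8.png

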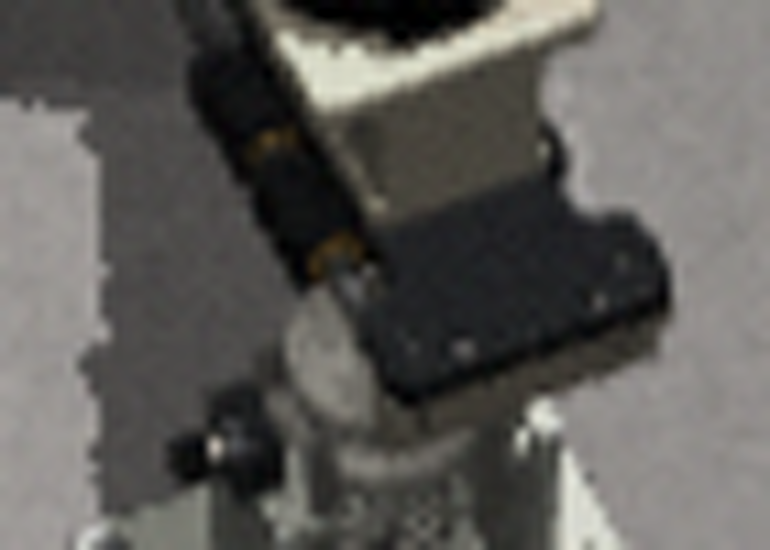

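step_arm(
  commands="0 1.3 10 0 0 0; 0 0 8 0 0 0; 0 0 4 0 0 0; 0 0 2 0 0 0; 0 0 2 0 0 0; 0 0 2 0 0 0; 0 0 0 0 0 0",
)

```text
t: 13.7
eef_pos: [0.5034, -0.22, 0.1649]
ee_rot: [-3.14, 0.001, -2.826]
force: [-1.4, -0.7, 6.4]
width: 0.0005
```

step_arm(
  commands="0 0 3 0 0 0; 0 0 3 0 0 0; 0 0 3 0 0 0; 0 0 3 0 0 0; 0 0 0 0 0 0",
)

```text
t: 14.32
eef_pos: [0.5038, -0.2199, 0.1525]
ee_rot: [-3.14, 0.002, -2.827]
force: [1.7, -1.3, 3.5]
width: 0.0007
```

step_arm(
  commands="0 0 3 0 0 0; 0 0 2 0 0 0; 0 0 2 0 0 0; 0 0 0 0 0 0",
)

```text
t: 14.82
eef_pos: [0.5034, -0.2197, 0.1453]
ee_rot: [-3.141, 0.001, -2.827]
force: [1.6, -0.8, 4.1]
width: 0.0006
```

step_arm(
  commands="0 0 1 0 0 0; 0 0 1 0 0 0; 0 0 1 0 0 0; 0 0 0.5 0 0 0; 0 0 0 0 0 0",
)

```text
t: 15.45
eef_pos: [0.5029, -0.2195, 0.1414]
ee_rot: [-3.142, 0.0, -2.827]
force: [3.0, -1.4, 4.4]
width: 0.0008
```

```bash
python3 -c "
from h import *
go(.5034,-.2188,.142)
d=grab_frame('side'); save(d,'side9.png',(225,190,295,240),s=11)
"
```

```text
t 15.45 pos [ 0.5029 -0.2195  0.1414] rot [-3.142  0.    -2.827] F [ 3.  -1.4  4.4] w 0.0008
tool shift mm -0.7 0.5 -0.6 turn z -0.005
```

View pics/side9.png

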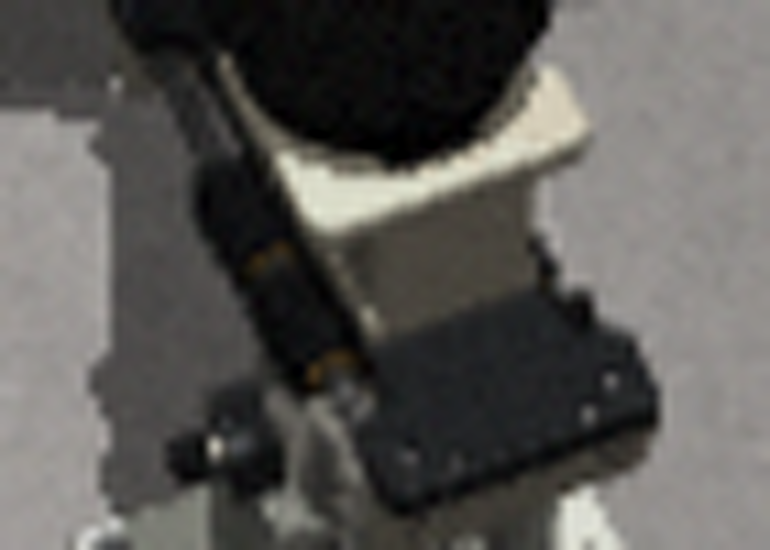

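step_arm(
  commands="0 0 -3 0 0 0; 0 0 -5 0 0 0; 0 0 -20 0 0 0; 0 0 -40 0 0 0; 0 0 -50 0 0 0; 0 60 -30 0 0 0; 0 60 0 0 0 0; 0 50 0 0 0 0",
)

```text
t: 16.5
eef_pos: [0.4492, -0.0605, 0.2869]
ee_rot: [3.14, -0.002, -2.828]
force: [0.0, 0.7, 0.4]
width: 0.0008
```

```bash
python3 -c "
from h import *
go(.5034,-.2188,.169)
d=grab_frame('side'); save(d,'side10.png',(225,190,295,240),s=11)
"
```

```text
t 16.5 pos [ 0.4492 -0.0605  0.2869] rot [ 3.140e+00 -2.000e-03 -2.828e+00] F [0.  0.7 0.4] w 0.0008
tool shift mm -2.7 -167.3 117.9 turn z -0.006
```

View pics/side10.png

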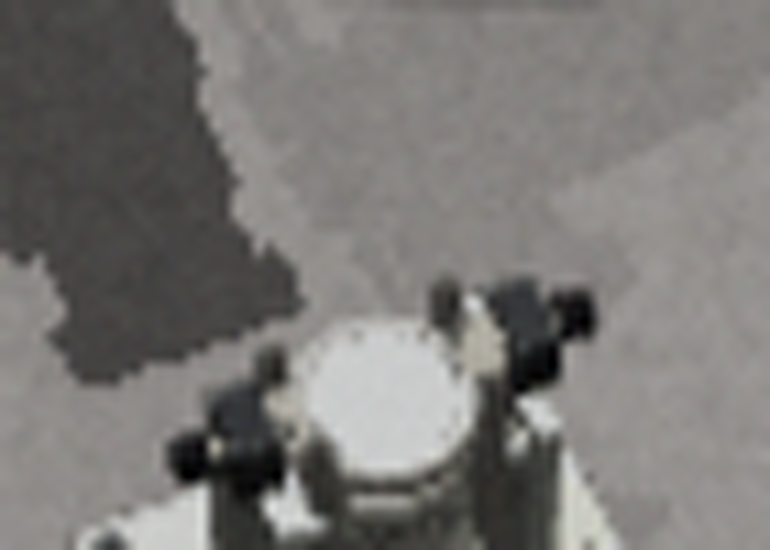

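step_arm(
  commands="-20 42 10 0 0 -0.006; -22 43 20 0 0 0; -22 43 30 0 0 0; -22 43 30 0 0 0; -22 43 30 0 0 0; -20 43 30 0 0 0; 0 0 35 0 0 0; 0 0 0 0 0 0",
  jaw=87.6,
)

```text
t: 17.55
eef_pos: [0.4895, 0.2207, 0.0993]
ee_rot: [-3.139, -0.008, -2.821]
force: [0.0, 0.1, 0.3]
width: 0.0749
```

```bash
python3 -c "
from h import *
go(.4905,.2245,.03)
d=grab_frame('side'); save(d,'side11.png',(200,80,320,190),s=5.4)
d=grab_frame('top'); save(d,'top11.png',(110,170,230,290),s=5)
"
```

```text
t 17.55 pos [0.4895 0.2207 0.0993] rot [-3.139 -0.008 -2.821] F [0.  0.1 0.3] w 0.0749
tool shift mm -2.2 3.3 69.3 turn z 0.001
```

View pics/side11.png

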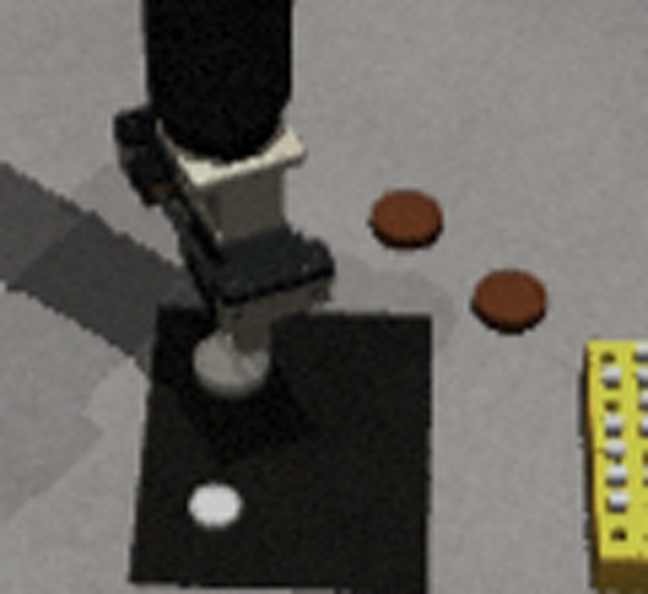

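View pics/top11.png

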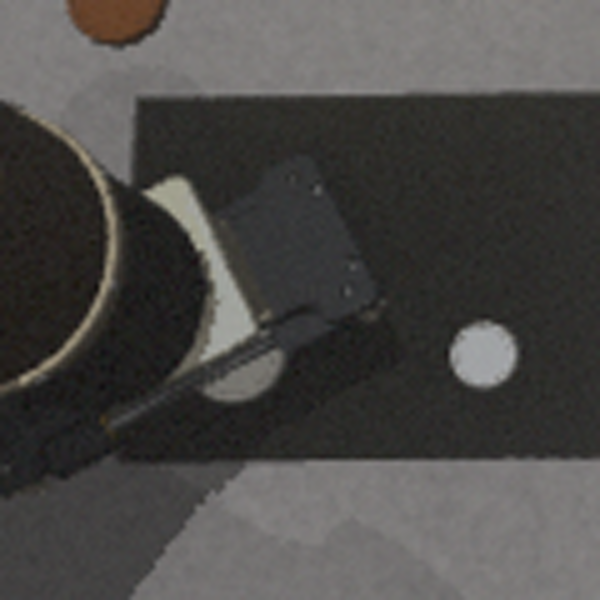

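step_arm(
  commands="-1 2 20 0 0 0; 0 0 20 0 0 0; 0 0 10 0 0 0; 0 0 0 0 0 0; 0 0 0 0 0 0",
)

```text
t: 18.27
eef_pos: [0.4929, 0.2249, 0.0534]
ee_rot: [3.141, 0.001, -2.821]
force: [0.2, 0.3, -0.2]
width: 0.0875
```

```bash
python3 -c "
from h import *
go(.4905,.2245,.03)
"
```

```text
t 18.275 pos [0.4929 0.2249 0.0534] rot [ 3.141e+00  1.000e-03 -2.821e+00] F [ 0.2  0.3 -0.2] w 0.0875
tool shift mm 2.4 0.3 23.4 turn z 0.001
```

step_arm(
  commands="2.2 0.3 10 0 0 0.001; 0 0 7 0 0 0; 0 0 4 0 0 0; 0 0 2 0 0 0; 0 0 0 0 0 0; 0 0 0 0 0 0",
)

```text
t: 19.02
eef_pos: [0.4903, 0.2244, 0.0294]
ee_rot: [3.142, 0.0, -2.822]
force: [0.8, -0.2, -0.3]
width: 0.0876
```

step_arm(
  commands="0 0 0 0 0 0; 0 0 0 0 0 0; 0 0 0 0 0 0; 0 0 0 0 0 0; 0 0 0 0 0 0; 0 0 0 0 0 0",
  jaw=45,
  grip_force=12,
)

```text
t: 19.77
eef_pos: [0.4902, 0.2243, 0.0293]
ee_rot: [3.142, 0.0, -2.822]
force: [-0.0, 0.4, 1.3]
width: 0.0535
```

step_arm(
  commands="0 0 -15 0 0 0; 0 0 -40 0 0 0; 0 0 -50 0 0 0; 0 -20 -50 0 0 0; 12 -40 -35 0 0 0; 14 -46 0 0 0 0; 14 -46 0 0 0 0; 14 -46 0 0 0 0",
)

```text
t: 20.78
eef_pos: [0.5009, 0.0179, 0.2207]
ee_rot: [3.141, 0.002, -2.821]
force: [0.2, -0.0, -0.4]
width: 0.0537
```

step_arm(
  commands="14 -46 0 0 0 0; 14 -46 0 0 0 0; 14 -46 0 0 0 0; 14 -46 0 0 0 0; 16 -42 0 0 0 0; 0 0 0 0 0 0; 0 0 0 0 0 0",
)

```text
t: 21.65
eef_pos: [0.5036, -0.2179, 0.2199]
ee_rot: [-3.142, 0.001, -2.823]
force: [0.8, 0.1, 0.7]
width: 0.0538
```

```bash
python3 -c "
from h import *
go(.5034,-.2188,.175)
"
```

```text
t 21.65 pos [ 0.5036 -0.2179  0.2199] rot [-3.142e+00  1.000e-03 -2.823e+00] F [0.8 0.1 0.7] w 0.0538
tool shift mm 0.5 -0.8 44.9 turn z -0.001
```

step_arm(
  commands="0.5 -0.8 15 0 0 0; 0 0 15 0 0 0; 0 0 12 0 0 0; 0 0 4 0 0 0; 0 0 0 0 0 0; 0 0 0 0 0 0",
)

```text
t: 22.4
eef_pos: [0.504, -0.2188, 0.1737]
ee_rot: [-3.141, 0.001, -2.822]
force: [0.1, 0.2, -0.1]
width: 0.0537
```

step_arm(
  commands="0 0 3 0 0 0; 0 0 2 0 0 0; 0 0 1 0 0 0; 0 0 1 0 0 0; 0 0 0 0 0 0",
)

```text
t: 23.02
eef_pos: [0.5036, -0.2188, 0.1663]
ee_rot: [3.142, -0.0, -2.822]
force: [-0.5, -0.4, -1.4]
width: 0.0534
```

step_arm(
  commands="0 0 1 0 0 0; 0 0 1 0 0 0; 0 0 1 0 0 0; 0 0 0 0 0 0",
)

```text
t: 23.52
eef_pos: [0.5036, -0.2187, 0.1632]
ee_rot: [3.142, -0.0, -2.822]
force: [0.2, 1.0, -0.5]
width: 0.0538
```

step_arm(
  commands="0 0 1 0 0 0; 0 0 1 0 0 0; 0 0 1 0 0 0; 0 0 0 0 0 0",
)

```text
t: 24.02
eef_pos: [0.5036, -0.2187, 0.1602]
ee_rot: [3.141, -0.0, -2.822]
force: [0.2, -0.2, -1.3]
width: 0.0538
```

step_arm(
  commands="0 0 1 0 0 0; 0 0 1 0 0 0; 0 0 1 0 0 0; 0 0 0 0 0 0",
)

```text
t: 24.52
eef_pos: [0.5035, -0.2188, 0.1573]
ee_rot: [-3.142, -0.0, -2.822]
force: [-0.9, -0.3, 0.5]
width: 0.0536
```

Underside is at about 131 mm with no contact force. Releasing it now.

step_arm(
  commands="0 0 0 0 0 0; 0 0 0 0 0 0; 0 0 0 0 0 0; 0 0 -10 0 0 0; 0 0 -20 0 0 0; 0 0 -40 0 0 0; 0 0 -40 0 0 0; 0 60 -40 0 0 0",
  jaw=70,
)

```text
t: 25.52
eef_pos: [0.4879, -0.1705, 0.3038]
ee_rot: [-3.141, 0.0, -2.825]
force: [-0.3, 2.0, 0.1]
width: 0.07
```

step_arm(
  commands="0 60 0 0 0 0; 0 50 0 0 0 0; 0 0 0 0 0 0",
  jaw=0,
)

```text
t: 25.9
eef_pos: [0.452, -0.0626, 0.3035]
ee_rot: [3.141, 0.003, -2.817]
force: [0.4, -0.3, 0.0]
width: 0.0458
```

```bash
python3 -c "
from h import *
go(.5034,-.2188,.193)
d=grab_frame('side'); save(d,'side12.png',(225,190,295,240),s=11)
"
```

```text
t 25.9 pos [ 0.452  -0.0626  0.3035] rot [ 3.141e+00  3.000e-03 -2.817e+00] F [ 0.4 -0.3  0. ] w 0.0458
tool shift mm 1.1 -164.4 110.5 turn z 0.005
```

View pics/side12.png

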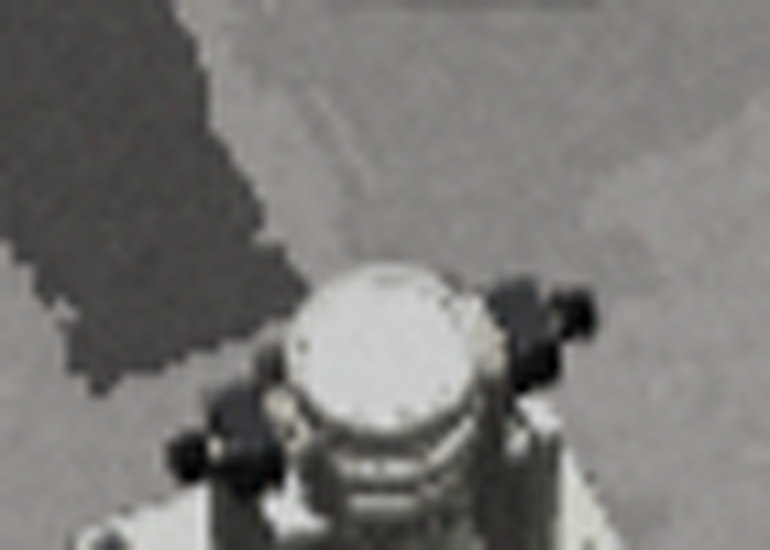

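The lid sits level on the bevels at (383,348), in the same place as the first dish. Next I press it down.

step_arm(
  commands="0.4 -54 30 0 0 0; 0 -54 30 0 0 0; 0 -53 30 0 0 0; 0 0 10 0 0 0; 0 0 10 0 0 0; 0 0 0 0 0 0; 0 0 0 0 0 0",
)

```text
t: 26.82
eef_pos: [0.5034, -0.2174, 0.1931]
ee_rot: [-3.141, 0.002, -2.82]
force: [0.7, 0.4, 0.2]
width: 0.0006
```

```bash
python3 -c "
from h import *
go(.5034,-.2190,.169)
"
```

```text
t 26.825 pos [ 0.5034 -0.2174  0.1931] rot [-3.141e+00  2.000e-03 -2.820e+00] F [0.7 0.4 0.2] w 0.0006
tool shift mm 0.5 -1.5 24.1 turn z 0.002
```

step_arm(
  commands="0.4 -1.5 10 0 0 0; 0 0 8 0 0 0; 0 0 4 0 0 0; 0 0 2 0 0 0; 0 0 2 0 0 0; 0 0 2 0 0 0; 0 0 0 0 0 0",
)

```text
t: 27.7
eef_pos: [0.5038, -0.22, 0.1653]
ee_rot: [-3.14, 0.001, -2.821]
force: [-1.0, -0.9, 7.5]
width: 0.0001
```

step_arm(
  commands="0 0 3 0 0 0; 0 0 3 0 0 0; 0 0 3 0 0 0; 0 0 3 0 0 0; 0 0 0 0 0 0",
)

```text
t: 28.32
eef_pos: [0.5041, -0.2198, 0.1528]
ee_rot: [-3.14, 0.002, -2.821]
force: [0.4, -1.1, 4.0]
width: 0.0007
```

step_arm(
  commands="0 0 3 0 0 0; 0 0 2 0 0 0; 0 0 2 0 0 0; 0 0 0 0 0 0",
)

```text
t: 28.82
eef_pos: [0.5041, -0.2198, 0.1459]
ee_rot: [-3.14, 0.002, -2.821]
force: [-0.1, -0.6, 4.9]
width: 0.0006
```

step_arm(
  commands="0 0 1 0 0 0; 0 0 1 0 0 0; 0 0 1 0 0 0; 0 0 0.5 0 0 0; 0 0 0 0 0 0",
)

```text
t: 29.45
eef_pos: [0.5041, -0.2198, 0.1424]
ee_rot: [-3.14, 0.002, -2.821]
force: [0.4, -1.1, 5.6]
width: 0.0004
```

One more millimetre so it ends at the depth that worked for the first dish, then retract.

step_arm(
  commands="0 0 1 0 0 0; 0 0 0 0 0 0; 0 0 0 0 0 0",
)

```text
t: 29.82
eef_pos: [0.5042, -0.2198, 0.1414]
ee_rot: [-3.14, 0.002, -2.821]
force: [0.3, -0.2, 5.6]
width: 0.0005
```

step_arm(
  commands="0 0 -3 0 0 0; 0 0 -5 0 0 0; 0 0 -20 0 0 0; 0 0 -40 0 0 0; 0 0 -50 0 0 0; 0 60 -30 0 0 0; 0 60 0 0 0 0; 0 60 0 0 0 0",
)

```text
t: 30.82
eef_pos: [0.4462, -0.0512, 0.2863]
ee_rot: [3.141, -0.001, -2.823]
force: [1.6, 2.9, 0.2]
width: 0.0006
```

step_arm(
  commands="0 60 0 0 0 0; 0 50 0 0 0 0; 0 0 0 0 0 0; 0 0 0 0 0 0",
)

```text
t: 31.32
eef_pos: [0.4127, 0.0519, 0.2862]
ee_rot: [3.142, -0.001, -2.821]
force: [0.4, -0.1, 1.0]
width: 0.0007
```

```bash
python3 -c "
from h import *
d=grab_frame('side'); save(d,'side13.png',(225,190,295,240),s=11)
d=grab_frame('top'); save(d,'top13.png',(275,165,365,255),s=6.6); save(d,'top13f.png',s=1.5)
"
```

```text
(no output)
```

View pics/side13.png

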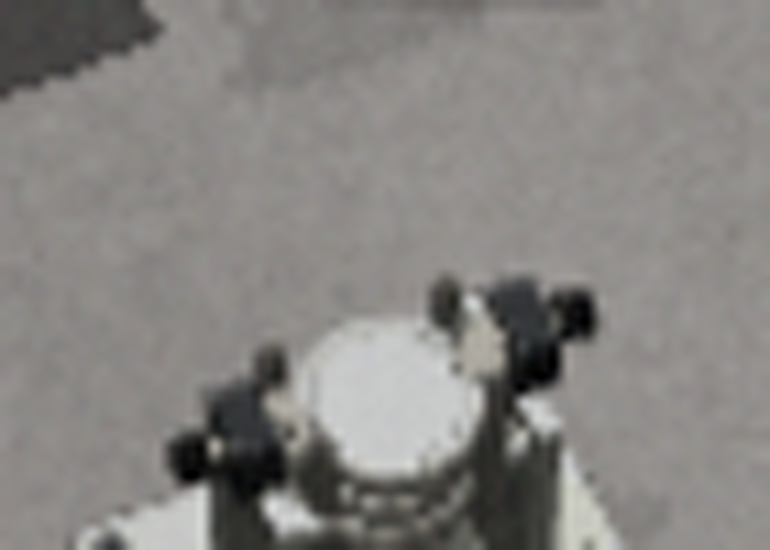

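View pics/top13.png

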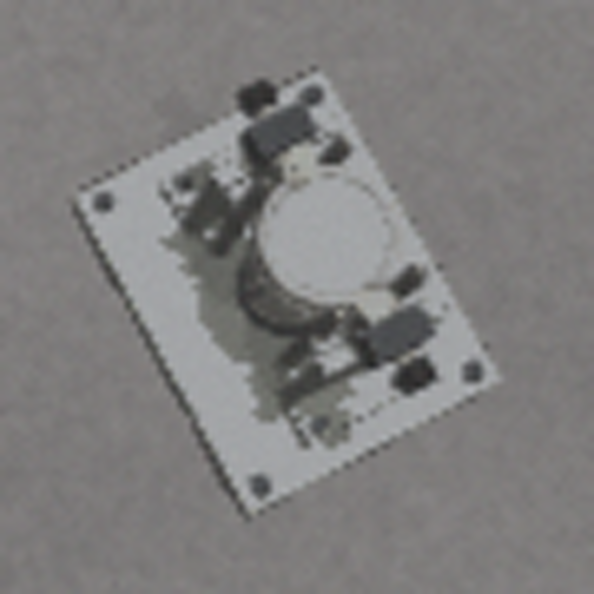

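View pics/top13f.png

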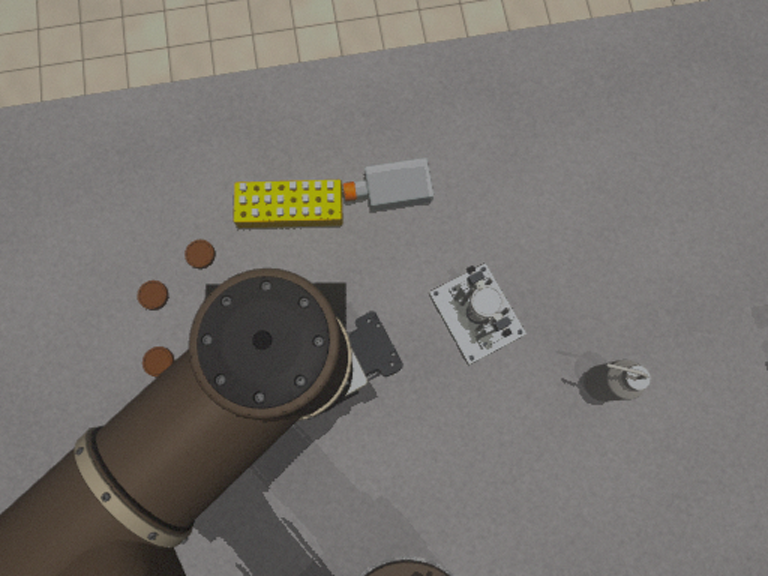

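```bash
python3 -c "
from station import *
print(job_done())"
```

```text
the job is handed in; nothing more can be done
None
```

Both loose white dishes are in the magazine on top of the first one, lid up. I pressed each one down mid-lid with the closed fingertips until it was about 3.5 mm below the catches.

**Last checks:**
- **Loading:** the last side and top pictures show the uppermost lid at mouth level, in the same place as the starting lid to within about 1–2 mm. Both catch noses lie over its edge, and the catch knobs are back where they started.
- **Forces:** readings while pressing were about 4–7.5 N, well under the limits. Both dishes entered the guide rods with no noticeable contact force.
- **Position and time:** the arm finished clear of everything, and the job was handed in at about 31 s of the 58 s allowed.
- **Other things:** the flask, rack, wash bottle and brown look-alikes were where they started in the last top picture.

**Not fully confirmed:**
- **Small dish:** the arm hid it in the last picture. It was last seen undisturbed just before I gripped the second dish, and nothing went near it after that.
- **Grip centring:** the gripper hid the held dishes from both cameras, so I couldn't see how well each was centred in the grip. I relied on the low forces and on the pictures taken after releasing each dish.
- **Camera agreement:** the two cameras differed by 2–3 mm on some positions, so I used the average.

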